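# Tighten the recessed hold-down nut of a router-bed pod

### The arm

A 6-joint arm with a two-finger parallel gripper is mounted at the origin on the work surface. World frame = base frame: x ahead of the robot, y to its left, z up, the work surface at z = 0. Lengths are in mm, angles in rad, forces in N, time in s.
With the tool pointing down it reaches from about 350 to 975 mm from the base axis. Payload 4.9 kg.
Tool frame: the origin (TCP) lies between the finger pads; the fingertips stand 22 mm ahead of it and the grasp point (between the pads) lies 3 mm ahead of it; z points along the fingers, y is the line along which they close (so a half turn about z gives the same grasp; the last joint's range is limited). The gripper opens to 85 mm and grips with 20 to 120 N. Pads are 22 mm wide; open, the fingers measure 114 mm over their backs; the gripper's body (76 mm by 85 mm) begins 54 mm behind the grasp point. The pads swing forward as they close: fully open they stand 13 mm farther back than shut.
Start: joints at [-1.279, 0.053, 1.613, -0, 1.476, -0.119], TCP at [249.582, -572.984, 253.304] pointing down, gripper open.
Joint ranges: [-3.01, 3.01], [-1.01, 2.22], [0.06, 2.58], [-1.02, 4.17], [0.09, 2.62], [-3.14, 3.14]. Speed limits (rad/s): [2.57, 2.57, 3.14, 3.14, 3.14, 3.14].

### API

Orientations are given as a rotation vector (axis times angle).
In Python, from plant import observe, grab_frame, finish_job gives the robot as it stands.
- The arm moves only by the tool apply_moves, never from a script. Its argument "commands" is a list of rows, each a list of 7 numbers: the shift along the tool's x, y, z in mm, then the turn, a rotation vector about the tool's x, y, z in rad, then the opening, from -1 (shut) to 1 (fully open). In form: [[dx, dy, dz, wx, wy, wz, claw], ...]. A call has 1 to 12 rows; each row is the pose to reach, as a shift and turn from the pose commanded when the call began, along the tool's axes at that moment; what a row does not reach only later rows make up. A row lasts 1/8 s, in which the tool goes at most 62.5 mm and 10.7 degrees, less where a joint would pass 70% of its speed; a pose out of reach is approached as far as the arm can. A call with a gripper value outside its range is refused whole. The fingers move at their own pace and stop on an object; "force" is the grip in N (left out, the last holds). Time passes only in rows, so rows that repeat a pose let the fingers close. It gives the time, the measured TCP pose, the force, the opening and the grip force at its end, in the units of the state.
- observe(): the state, without advancing time (a new reading comes with each control period).
- grab_frame(name): name is "side" or "top" or "wrist"; returns a dict with "image" (420x560x3 uint8, red, green, blue), "fx", "fy", "cx", "cy" (pixels), "R" (3x3) and "t" (3): a world point X has camera coordinates R X + t; the wrist camera has in their place "hand_eye" (4x4, takes a point from camera to tool coordinates, whose origin is the TCP and whose axes are the flange's). Camera axes: x right, y down, z forward; pixel columns grow to the right and rows downward; lengths in mm; the calibration is good to about 2 mm. A picture is of the moment at which its call begins: read the wrist's pose just before it. There is no depth.
- finish_job(): hands the job in; it is judged then, once.
The state is a dict: "time": time; "joint_pos": joint angles; "dq": joint speeds; "effort": joint torques, N m; "tcp_pos": TCP position; "ee_rot": TCP orientation; "ft_force": force on the tool from outside, world axes, zero at the start; "torque": the same for the moment, N m; "gripper_width": finger opening in mm; "grip_force": force on a finger pad.
Only numpy, scipy, OpenCV 4.12 (cv2) and the standard library are available. Lean on these libraries where they do the work, as an engineer would, in place of code of your own. Each camera call takes 0.05 s, during which the arm holds its last target. There are 200 camera calls.

### The job

The yellow support pod is on the bed rail, but the hold-down nut at the bottom of its deep bore is still loose. Take the larger T-handle socket wrench from the wooden rack, feel the socket fully home over the nut without ramming it, and turn the nut clockwise until it comes up solid; stop there, without dragging the stud round with it. Then lift the wrench out and lower it gently back, upright, into its hole in the rack, leaving the other things alone.

Things in the scene. Friction and masses are not known exactly. Their poses are not given: they have to be found in the camera images.
- wrench_grip (a point): Centre of the T-handle of the larger socket wrench: black bar 110 mm long (x axis), 18 thick (y), 28 high (z, up), on a 15 mm steel shaft straight down. The socket's mouth is 164 mm below this point. Socket 43 mm outside, 43 long; inside a hexagon 31.5 mm across flats, 24 deep, with flats square to the wrench's x axis and every 60 degrees. About 0.45 kg.
- wrench_mouth (a point): Centre of the open lower end (mouth) of the larger wrench's socket; axes as the wrench's.
- bore_mouth (a point): Centre of the bore's mouth, level with the top of the yellow pod (block 90 x 90 x 105 mm on a rail 25 mm high; a rubber seal 3 mm high runs round the edge of its top). z axis up along the bore, which is 48 mm in diameter and 90 mm deep.
- nut_top (a point): Point on the bore's axis level with the nut's top, 69 mm below the bore's mouth. Hexagon nut 30 mm across flats, 18 high, on a 3 mm washer. Its top 3 mm are chamfered (30 mm round at its foot, 25 at its top): a socket not lined up rests there; lined up it drops till its mouth meets the washer, 18 mm below this point. This point does not show which way the flats point: that varies and must be felt.
- nut_foot (a point): Point on the bore's axis at the nut's foot (top of the washer), 87 mm below the bore's mouth: the socket's mouth ends here when home. The nut needs 0.5 to 1.4 rad clockwise (seen from above) at about 0.3 N m; its turn is not measured. Tight (joint nut = 1.5 rad) it comes up solid and the torque climbs steeply; over about 1.6 N m the stud (joint stud, 0 at start) is dragged round.
- hole_a (a point): Centre of the mouth of one of two holes in the top of the wooden rack (80 x 230 mm, 60 high; holes 150 mm apart): 48 mm in diameter, 50 mm deep, upright. The two wrenches stand in these holes, sockets down, 2 mm slack; which in which varies.
- hole_b (a point): The other hole of the rack, alike.
- small_wrench_grip (a point): Centre of the T-handle (74 x 15 x 24 mm) of the smaller socket wrench, whose socket is too small for the nut. It stands in the other hole of the rack; its handle's centre is 127 mm above its socket's mouth. Leave alone.
- spanner: Open spanner lying on the bed, 190 mm long along its x axis. Leave alone.
- moulding: Offcut of wooden moulding lying on the bed, 40 x 240 x 20 mm. Leave alone.
- oiler_center (a point): Upright oil bottle, 56 mm across and 150 mm high; point half-way up. Leave alone.
There are look-alikes about, which are no part of the job. Leave any orange or red look-alike of the part that bears wrench_grip alone.

How it is judged (in metres and radians):
On the way, in this order (a step that is already met when the one before it is completed fails the run):
1. the large wrench's socket is home over the nut: its mouth at least 12 mm below the nut's top, on the bore's axis within 4 mm (z of wrench_mouth in the frame of nut_top below -0.012 m and horizontal distance between wrench_mouth and nut_top below 0.004 m), for 0.2 s.
2. the nut is turned tight with the wrench on it (value of joint nut above 1.42 rad and z of wrench_mouth in the frame of nut_top below -0.005 m), for 0.1 s.
At the end, for the whole second after the job is handed in: The nut is within 0.08 rad of where it comes up solid, stud turned less than 0.15 rad; the larger wrench stands at rest, upright within 6 degrees, in a hole of the rack, within 6 mm of its axis and its socket within 4 mm of the hole's floor; everything else where it was (value of joint nut above 1.42 rad and ((horizontal distance between wrench_mouth and hole_a below 0.006 m and z of wrench_mouth in the frame of hole_a below -0.046 m) or (horizontal distance between wrench_mouth and hole_b below 0.006 m and z of wrench_mouth in the frame of hole_b below -0.046 m)) and angle between wrench_mouth's own z axis and vertical below 0.1 rad and linear speed of wrench below 0.02 m/s and value of joint stud below 0.15 rad); the robot touches nothing.
It fails at once if the lip of the socket is forced or knocked against the nut or its washer with more than 40 N (contact force between wrench_lip and washer above 40 N).
It fails at once if the wrench is rammed against the pod with more than 40 N (contact force between wrench and pod above 40 N).
It fails at once if the wrench is rammed against or dropped into the rack with more than 50 N (contact force between wrench and rack above 50 N).
It fails at once if the stud is wrenched round by more than 0.15 rad (value of joint stud above 0.15 rad or value of joint stud below -0.15 rad).
It fails at once if the small wrench, spanner, moulding or oil bottle is moved by more than 20 mm (distance of any of small_wrench_grip, spanner, moulding, oiler_center from where it was at the start of the episode above 0.02 m).
It also fails if it takes over 72 s, if anything falls off the work surface, if the arm or the gripper's body presses on something with over 40 N, if the wrist force passes 120 N, or if a joint passes its speed limit or range.

## Working session

There is one attempt and no reset: what is moved stays moved. The work goes in short steps, Python scripts to look and compute and a tool call to move; the robot and the scene stay as the last step left them, time stands still between calls to the robot, and variables do not carry over. Pictures are saved under pics/ and viewed, at most 10 in all, crops included, and the job is handed in when it is done.

Besides the shell and the picture viewer there is one more tool, called after "Request:" by a JSON object that holds its "op" and its "data", one argument or row to a line. apply_moves: Moves the arm, as the interface text tells. Its arguments: {"type":"object","properties":{"commands":{"type":"array","items":{"type":"array","items":{"type":"number"}}},"force":{"type":"number"}},"required":["commands"]}

```bash
ls; mkdir -p pics; cat > h.py <<'E'
import numpy as np, cv2
from scipy.spatial.transform import Rotation as Ro
from plant import observe, grab_frame, finish_job
def cam(name):
    s=observe(); f=grab_frame(name)
    if name=='wrist':
        T=np.eye(4); T[:3,:3]=Ro.from_rotvec(s['ee_rot']).as_matrix(); T[:3,3]=s['tcp_pos']
        C=T@np.array(f['hand_eye']); f['Rc']=C[:3,:3]; f['o']=C[:3,3]
    else:
        R=np.array(f['R']); f['Rc']=R.T; f['o']=-R.T@np.array(f['t'])
    return f
def ray(f,u,v):
    d=f['Rc']@np.array([(u-f['cx'])/f['fx'],(v-f['cy'])/f['fy'],1]); return f['o'],d/np.linalg.norm(d)
def onz(f,u,v,z):
    o,d=ray(f,u,v); return o+d*(z-o[2])/d[2]
def tri(rs):
    A=np.zeros((3,3));b=np.zeros(3)
    for o,d in rs:
        P=np.eye(3)-np.outer(d,d);A+=P;b+=P@o
    p=np.linalg.solve(A,b); return p,[round(float(np.linalg.norm((np.eye(3)-np.outer(d,d))@(p-o))),1) for o,d in rs]
def proj(f,X):
    c=f['Rc'].T@(np.array(X)-f['o']); return c[0]/c[2]*f['fx']+f['cx'],c[1]/c[2]*f['fy']+f['cy']
def save(f,n): cv2.imwrite('pics/'+n,cv2.cvtColor(np.asarray(f['image']),cv2.COLOR_RGB2BGR))
E
python3 - <<'E'
from h import *
import pickle
F={n:cam(n) for n in('side','top','wrist')}
pickle.dump(F,open('F0.pkl','wb'))
for n in F: save(F[n],n+'0.png'); print(n,F[n]['o'],F[n]['Rc'][:,2],F[n]['fx'])
print(observe())
E
```

```text
pics
side [ 291.02336768  766.2798353  1137.38914061] [ 0.21367996 -0.59061778 -0.7781462 ] 475.1691500839418
top [ 4.61574662e+02 -2.64600453e-01  1.27568163e+03] [ 0.09824012 -0.00825314 -0.99512852] 419.66844812839344
wrist [ 320.25548873 -541.94032401  373.87956327] [-0.27628079 -0.11732729 -0.95388848] 307.1826697033593
{'time': 0.15, 'joint_pos': array([-1.27898758e+00,  5.32316389e-02,  1.61394871e+00,  8.15018094e-08,
        1.47601936e+00, -1.18987191e-01]), 'dq': array([-5.53136779e-04, -2.55184304e-03, -4.04370356e-03, -2.08805806e-03,
        2.39774182e-03,  5.45274447e-06]), 'effort': array([ 5.84233167e-04, -3.94242203e+01, -3.70721626e+01, -1.22184929e-04,
        4.65242381e-03, -1.39560137e-05]), 'tcp_pos': array([ 249.46616885, -572.57070877,  252.34688641]), 'ee_rot': array([-3.07398863e+00, -6.40422554e-01,  2.17622243e-04]), 'ft_force': array([0.88967735, 0.44276353, 0.41737953]), 'torque': array([ 0.01947899, -0.02206608,  0.07563069]), 'grip_force': 0.0, 'gripper_width': 85.02929662409798}
```

View pics/top0.png

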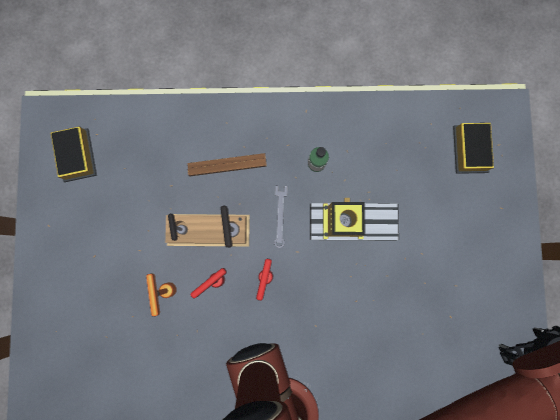

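View pics/side0.png

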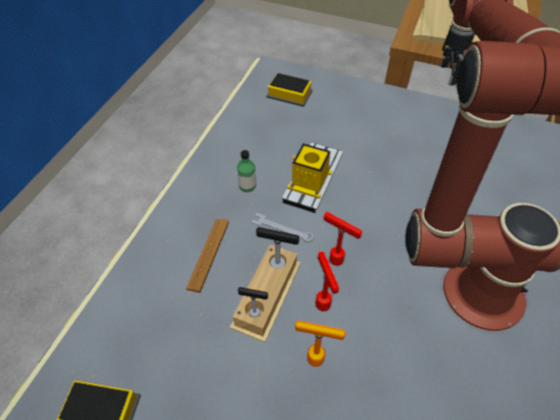

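Top view: the large black T-handle is at about (226,226) in the rack. Look-alikes are the small black wrench (171,227), the red ones (209,284) and (264,280), and the orange one (152,295). In the side view the large one is at (278,236). The black one with the longer handle fits the description. Next I'll measure it and take one close crop.

```bash
cat > m1.py <<'E'
from h import *
import pickle
F=pickle.load(open('F0.pkl','rb'))
def bar(n,box,thr=60):
    im=np.asarray(F[n]['image']); x0,y0,x1,y1=box
    m=np.zeros(im.shape[:2],np.uint8); m[y0:y1,x0:x1]=(im[y0:y1,x0:x1].max(2)<thr)*255
    c=max(cv2.findContours(m,cv2.RETR_EXTERNAL,cv2.CHAIN_APPROX_NONE)[0],key=cv2.contourArea)
    r=cv2.minAreaRect(c); p=cv2.boxPoints(r); M=cv2.moments(c)
    L=[(p[0]+p[1])/2,(p[2]+p[3])/2] if np.linalg.norm(p[0]-p[1])<np.linalg.norm(p[1]-p[2]) else [(p[1]+p[2])/2,(p[3]+p[0])/2]
    return np.array([M['m10']/M['m00'],M['m01']/M['m00']]),L,r
for nm,bt,bs in (('large',(205,198,245,252),(250,222,305,246)),('small',(160,205,187,248),(232,282,272,302))):
    ct,Lt,rt=bar('top',bt); cs,Ls,rs=bar('side',bs)
    print(nm,ct,rt[1],cs,rs[1])
    p,e=tri([ray(F['top'],*ct),ray(F['side'],*cs)]); print(p,e)
    E=[onz(F['top'],*q,p[2]) for q in Lt]; print(E,np.linalg.norm(E[0]-E[1]))
    d=E[1]-E[0]; print('yaw',np.arctan2(d[1],d[0])%np.pi)
# bore: dark/gray disc on yellow pod
for n,box in(('top',(325,198,370,240)),('side',(288,140,335,195))):
    im=np.asarray(F[n]['image']);x0,y0,x1,y1=box
    c=cv2.resize(im[y0:y1,x0:x1],None,fx=6,fy=6,interpolation=cv2.INTER_CUBIC)[:,:,::-1]
    cv2.imwrite('/tmp/%s.png'%n,c)
a=cv2.imread('/tmp/top.png');b=cv2.imread('/tmp/side.png')
k=cv2.resize(np.asarray(F['top']['image'])[195:255,155:255,::-1],None,fx=5,fy=5,interpolation=cv2.INTER_CUBIC)
W=np.zeros((600,800,3),np.uint8);W[:252,:270]=a[:252];W[:330,280:562]=b[:330];W[300:600,:280]=k[:,:280];W[335:600,280:500]=k[35:,280:500]
cv2.imwrite('pics/crop1.png',W)
E
python3 m1.py
```

```text
large [225.90268199 225.9394636 ] (40.694881439208984, 7.134401798248291) [277.4625641 235.7      ] (42.52122116088867, 11.928397178649902)
[540.33380767 136.79842465 171.76817568] [0.0, 0.0]
[array([593.83938337, 142.4008544 , 171.76817568]), array([487.09287246, 129.31062941, 171.76817568])] 107.54613699335968
yaw 0.1220198597989004
small [172.41291291 226.58108108] (25.62163734436035, 6.386402606964111) [251.25390625 293.33072917] (28.43683624267578, 7.844644069671631)
[545.81882214 287.59170329 133.29107234] [1.9, 1.9]
[array([579.22891972, 291.48138058, 133.29107234]), array([509.9418263 , 280.42611488, 133.29107234])] 70.16352481316007
yaw 0.15822364106356002
```

View pics/crop1.png

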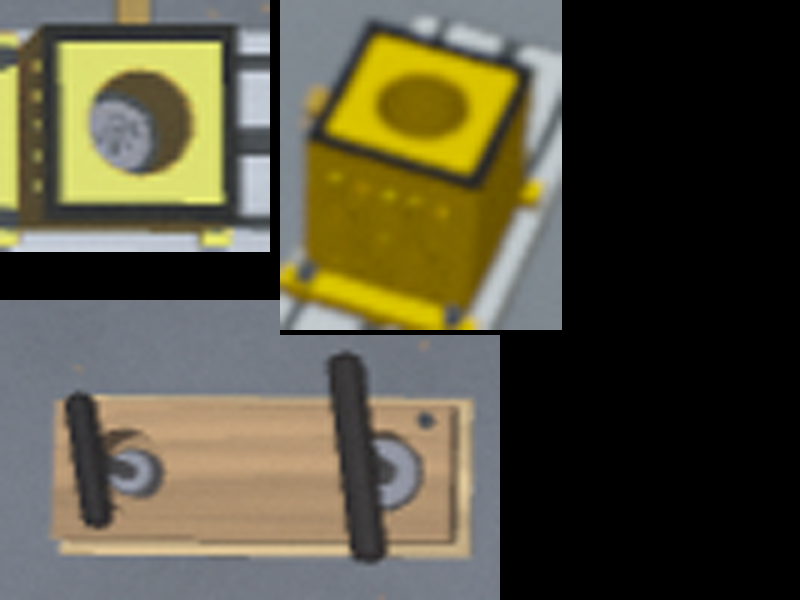

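The crop shows a long black bar over a steel socket on the right of the rack, so that is the large wrench. The small one is on the left. The pod's bore centre is at about (348,218) in the top view and (311.7,157.5) in the side view. Handle height came out at 172 mm against 174 expected, and handle spacing at about 151 mm against 150, so the measurements are consistent.

```bash
cat >> h.py <<'E'
def go(p,yaw):
    "tool-axis shift and turn to put TCP at p, pointing down, tool x at yaw"
    s=observe(); R=Ro.from_rotvec(s['ee_rot']); 
    cy,sy=np.cos(yaw),np.sin(yaw); G=Ro.from_matrix(np.array([[cy,sy,0],[sy,-cy,0],[0,0,-1]]))
    return np.round(np.r_[R.inv().apply(np.array(p)-s['tcp_pos']),(R.inv()*G).as_rotvec()],3)
E
python3 - <<'E'
from h import *
import pickle
F=pickle.load(open('F0.pkl','rb'))
p,e=tri([ray(F['top'],347.8,217.7),ray(F['side'],311.2,157)]);print(p,e)
print(go([p[0],p[1],265],3.264), go([400,-350,265],3.264-1.4))
E
```

```text
[ 560.76668139 -192.28192773  128.68591415] [0.8, 0.8]
[ 4.37268e+02 -2.24355e+02 -1.22120e+01 -0.00000e+00 -2.00000e-03
 -2.85300e+00] [ 2.26893e+02 -1.43959e+02 -1.23800e+01 -1.00000e-03 -1.00000e-03
 -1.45300e+00]
```

Request:
{"op": "apply_moves", "data": {
  "commands": [
    [60,-31,-3,0,0,-0.18,1],
    [120,-62,-6,0,0,-0.36,1],
    [180,-93,-9,0,0,-0.54,1],
    [240,-124,-12,0,0,-0.72,1],
    [300,-155,-12,0,0,-0.9,1],
    [350,-180,-12,0,0,-1.08,1],
    [400,-205,-12,0,0,-1.26,1],
    [437,-224,-12,0,0,-1.44,1],
    [437,-224,-12,0,0,-1.62,1],
    [437,-224,-12,0,0,-1.8,1],
    [437,-224,-12,0,0,-1.98,1],
    [437,-224,-12,0,0,-2.16,1]
  ]
}}

```text
time: 1.65
tcp_pos: [560.6, -192.9, 264.8]
ee_rot: [-0.875, -3.016, -0.0]
ft_force: [-0.3, 0.9, -0.1]
gripper_width: 85.3
grip_force: 0.0
```

```bash
python3 - <<'E'
from h import *
s=observe();print(s['time'],s['tcp_pos'],s['joint_pos'],go([560.8,-192.3,265],3.264))
E
```

```text
1.65 [ 560.60360363 -192.91705797  264.75395661] [-4.56897848e-01 -2.90218334e-02  1.67620936e+00 -3.60441029e-05
  1.49532237e+00 -1.46304715e+00] [ 0.165  0.626 -0.246  0.    -0.001 -0.687]
```

```bash
cat > w.py <<'E'
import sys
from h import *
import pickle
f=cam('wrist'); pickle.dump(f,open(sys.argv[1]+'.pkl','wb')); save(f,sys.argv[1]+'.png'); print(observe()['tcp_pos'],f['o'])
E
python3 w.py p1
```

```text
[ 560.59386759 -192.91472902  264.80431713] [ 496.0939436  -151.73870103  386.51965268]
```

Request:
{"op": "apply_moves", "data": {
  "commands": [
    [0,0,0,0,0,-0.18,1],
    [0,0,0,0,0,-0.36,1],
    [0,0,0,0,0,-0.54,1],
    [0,0,0,0,0,-0.687,1],
    [0,0,0,0,0,-0.687,1]
  ]
}}

```text
time: 2.33
tcp_pos: [560.6, -193.1, 264.9]
ee_rot: [0.177, -3.136, -0.001]
ft_force: [1.1, -0.2, -0.2]
gripper_width: 85.5
grip_force: 0.0
```

```bash
python3 w.py p2; python3 -c "
import cv2,numpy as np
cv2.imwrite('pics/pp.png',np.hstack([cv2.resize(cv2.imread('pics/p1.png'),(400,300)),cv2.resize(cv2.imread('pics/p2.png'),(400,300))]))"
```

```text
[ 560.63809566 -193.05519926  265.00632231] [ 484.64022087 -201.62948911  386.67772703]
```

View pics/pp.png

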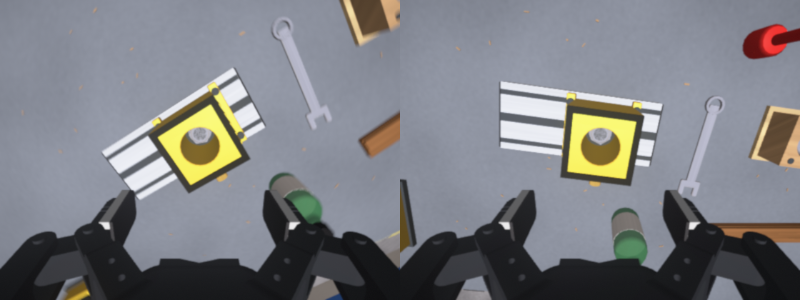

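Both wrist views show the pod with the bore near (200,148) on the left and (600,145) on the right. The spanner lies to the right and the bottle is beyond the gripper.

```bash
cat > bore.py <<'E'
from h import *
import pickle,sys
def bore(f):
    im=np.asarray(f['image']).astype(int); m=((im[...,0]>190)&(im[...,1]>170)&(im[...,2]<170)).astype(np.uint8)*255
    cs,h=cv2.findContours(m,cv2.RETR_CCOMP,cv2.CHAIN_APPROX_NONE)
    hs=[c for c,k in zip(cs,h[0]) if k[3]>=0]; c=max(hs,key=cv2.contourArea); return cv2.fitEllipse(c)
if __name__=='__main__':
    rs=[]
    for n in sys.argv[1:]:
        f=pickle.load(open(n+'.pkl','rb')); e=bore(f); print(e,onz(f,*e[0],130)); rs.append(ray(f,*e[0]))
        print('diam',np.linalg.norm(onz(f,e[0][0]-e[1][1]/2,e[0][1],130)-onz(f,e[0][0]+e[1][1]/2,e[0][1],130)))
    print(tri(rs))
E
python3 bore.py p1 p2
python3 - <<'E'
from h import *
print(go([540.3,136.8,255],3.264))
E
```

```text
((279.66015625, 204.4330291748047), (53.18941116333008, 56.15631103515625), 89.72309112548828) [ 559.95160928 -191.06211718  130.        ]
diam 48.84851042092298
((280.3448791503906, 205.1271209716797), (53.20709228515625, 56.004547119140625), 90.68292999267578) [ 559.92833714 -191.33090616  130.        ]
diam 48.79722688320611
(array([ 560.30498566, -191.27318049,  128.65333347]), [0.0, 0.0])
[-1.67460e+01  3.30055e+02  1.00900e+01  0.00000e+00 -0.00000e+00
 -1.00000e-02]
```

Request:
{"op": "apply_moves", "data": {
  "commands": [
    [-3,60,2,0,0,-0.01,1],
    [-6,120,4,0,0,-0.01,1],
    [-9,180,6,0,0,-0.01,1],
    [-12,240,8,0,0,-0.01,1],
    [-15,300,10,0,0,-0.01,1],
    [-17,330,10,0,0,-0.01,1],
    [-17,330,10,0,0,-0.01,1],
    [-17,330,10,0,0,-0.01,1]
  ]
}}

```text
time: 3.38
tcp_pos: [539.4, 136.1, 255.2]
ee_rot: [0.195, -3.135, 0.001]
ft_force: [0.1, 0.0, -0.2]
gripper_width: 85.3
grip_force: 0.0
```

```bash
python3 w.py r1
```

```text
[539.5295514  135.69564058 255.24575928] [463.50710115 126.6914555  376.92418742]
```

View pics/r1.png

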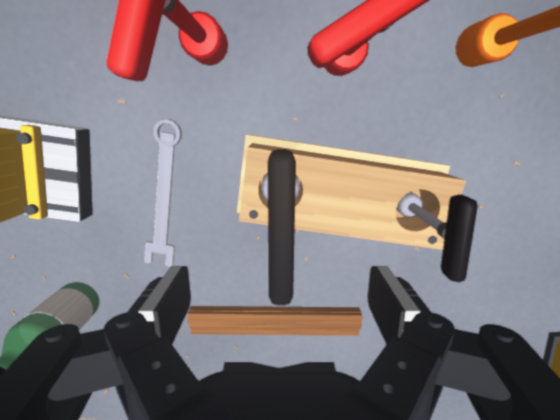

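The handle runs along column 281 from row 148 to row 305, between the fingers and parallel to the pads. I'll refine it numerically.

```bash
python3 - <<'E'
from h import *
import pickle
f=pickle.load(open('r1.pkl','rb')); im=np.asarray(f['image'])
m=np.zeros(im.shape[:2],np.uint8); m[140:318,255:310]=(im[140:318,255:310].max(2)<65)*255
c=max(cv2.findContours(m,cv2.RETR_EXTERNAL,cv2.CHAIN_APPROX_NONE)[0],key=cv2.contourArea)
p=cv2.boxPoints(cv2.minAreaRect(c)); p=p[np.argsort(p[:,1])]; a=p[:2].mean(0);b=p[2:].mean(0); print(p)
for z in(174,181,188):
    A=onz(f,*a,z);B=onz(f,*b,z);d=B-A;print(z,A,B,(A+B)/2,np.linalg.norm(d),np.arctan2(d[1],d[0]))
M=cv2.moments(c);F=pickle.load(open('F0.pkl','rb'))
print(tri([ray(f,M['m10']/M['m00'],M['m01']/M['m00']),ray(F['top'],225.9,225.94),ray(F['side'],277.46,235.7)]))
# hole rim: left rack? socket ellipse visible
print(go([541,137,175],3.264),go([541,137,171],3.264+0.0))
E
```

```text
[[269. 150.]
 [294. 150.]
 [294. 303.]
 [269. 303.]]
174 [485.73075725 131.39216425 174.        ] [600.39215329 146.1021798  174.        ] [543.06145527 138.74717202 174.        ] 115.60112585784755 0.12759395810053376
181 [484.96413798 131.23001028 181.        ] [595.67021562 145.43259442 181.        ] [540.3171768  138.33130235 181.        ] 111.61339087523612 0.12759395810053376
188 [484.19751871 131.06785632 188.        ] [590.94827795 144.76300903 188.        ] [537.57289833 137.91543268 188.        ] 107.62565589262465 0.12759395810053387
(array([539.71954979, 137.13343346, 171.25788247]), [1.5, 0.7, 0.9])
[-1.6320e+00  1.1440e+00  8.0245e+01 -0.0000e+00 -0.0000e+00  2.0000e-03] [-1.6330e+00  1.1460e+00  8.4245e+01 -0.0000e+00 -0.0000e+00  2.0000e-03]
```

Request:
{"op": "apply_moves", "data": {
  "commands": [
    [-1,2,30,0,0,0,1],
    [-1,2,60,0,0,0,1],
    [-1,2,78,0,0,0,1],
    [-1,2,78,0,0,0,1],
    [-1,2,78,0,0,0,0],
    [-1,2,78,0,0,0,-0.5],
    [-1,2,78,0,0,0,-1],
    [-1,2,78,0,0,0,-1],
    [-1,2,78,0,0,0,-1],
    [-1,2,78,0,0,0,-1]
  ],
  "force": 40
}}

```text
time: 4.68
tcp_pos: [540.6, 138.6, 178.0]
ee_rot: [-0.198, 3.134, -0.001]
ft_force: [0.7, -1.8, 3.3]
gripper_width: 17.9
grip_force: 40.6
```

Request:
{"op": "apply_moves", "data": {
  "commands": [
    [0,0,0,0,0,0,-1],
    [0,0,0,0,0,0,-1],
    [0,0,-5,0,0,0,-1],
    [0,0,-15,0,0,0,-1],
    [0,0,-30,0,0,0,-1],
    [0,0,-50,0,0,0,-1],
    [0,0,-75,0,0,0,-1],
    [0,0,-100,0,0,0,-1],
    [0,0,-130,0,0,0,-1],
    [0,0,-155,0,0,0,-1],
    [0,0,-155,0,0,0,-1],
    [0,0,-155,0,0,0,-1]
  ],
  "force": 100
}}

```text
time: 6.18
tcp_pos: [539.7, 138.7, 331.6]
ee_rot: [0.198, -3.134, 0.0]
ft_force: [-0.6, -0.4, -5.6]
gripper_width: 16.8
grip_force: 98.0
```

```bash
python3 w.py g1; python3 - <<'E'
from h import *
import pickle
s=observe();print(s)
f=cam('side');save(f,'s1.png');pickle.dump(f,open('s1.pkl','wb'))
t=cam('top');pickle.dump(t,open('t1.pkl','wb'))
tc=s['tcp_pos']
for nm,F in(('w',pickle.load(open('g1.pkl','rb'))),('s',f),('t',t)):
    for dz in(3,60,124,167): print(nm,dz,np.round(proj(F,tc-[0,0,dz])))
a=np.asarray(f['image'])[...,::-1]; u,v=map(int,proj(f,tc-[0,0,100])); a=cv2.resize(a[v-60:v+60,u-45:u+45],(400,533))
b=cv2.resize(cv2.imread('pics/g1.png'),(400,300)); W=np.zeros((600,800,3),np.uint8);W[:533,:400]=a;W[:300,400:]=b
t_=np.asarray(t['image'])[...,::-1]; u,v=map(int,proj(t,tc-[0,0,100])); W[300:600,400:]=cv2.resize(t_[v-30:v+30,u-40:u+40],(400,300))
cv2.imwrite('pics/g1all.png',W)
print(go([560,-191.2,335],3.269))
E
```

```text
[539.48175185 138.69335027 330.78308147] [463.91907497 129.14966402 453.43473628]
{'time': 6.225, 'joint_pos': array([ 1.18004423e-01, -1.42225438e-01,  1.67396514e+00,  5.91843713e-05,
        1.61246479e+00, -1.57903081e+00]), 'dq': array([ 2.65242591e-05,  8.35434277e-03,  1.18879155e-02, -2.83170764e-04,
       -1.78817996e-03, -4.07639743e-06]), 'effort': array([ 1.86524255e-02, -3.55247819e+01, -4.21085000e+01, -5.02015537e-04,
       -1.17277380e-02, -8.09045503e-06]), 'tcp_pos': array([539.48175185, 138.69335027, 330.78308147]), 'ee_rot': array([ 1.98003002e-01, -3.13273039e+00,  1.32200446e-04]), 'ft_force': array([ 0.42658823, -0.44564256, -4.61466821]), 'torque': array([-0.05250855,  0.01915443,  0.01853721]), 'grip_force': 97.96913266181946, 'gripper_width': 16.517407590061318}
w 3 [278. 286.]
w 60 [278. 238.]
w 124 [278. 209.]
w 167 [278. 196.]
s 3 [277. 196.]
s 60 [277. 212.]
s 124 [277. 228.]
s 167 [278. 238.]
t 3 [216. 222.]
t 60 [220. 223.]
t 124 [223. 225.]
t 167 [226. 226.]
[ 2.11770e+01 -3.29834e+02 -4.50700e+00  0.00000e+00 -3.00000e-03
 -1.00000e-03]
```

View pics/g1all.png

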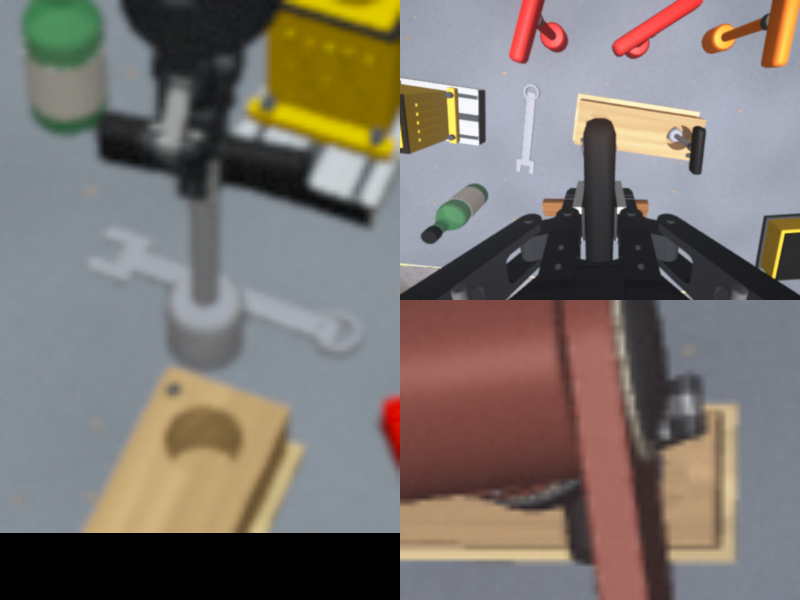

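The wrench is held at its middle and hangs straight. In the side view the socket mouth is at about (278,239), against (278,238) predicted. Next I'll carry it over to the pod.

Request:
{"op": "apply_moves", "data": {
  "commands": [
    [1,-20,0,0,0,0,-1],
    [4,-60,0,0,0,0,-1],
    [7,-105,0,0,0,0,-1],
    [10,-150,0,0,0,0,-1],
    [13,-200,0,0,0,0,-1],
    [16,-250,0,0,0,0,-1],
    [19,-290,0,0,0,0,-1],
    [20,-315,0,0,0,0,-1],
    [21,-330,2,0,0,0,-1],
    [21,-330,8,0,0,0,-1],
    [21,-330,12,0,0,0,-1],
    [21,-330,12,0,0,0,-1]
  ]
}}

```text
time: 7.82
tcp_pos: [560.6, -190.2, 319.5]
ee_rot: [0.2, -3.134, -0.001]
ft_force: [-0.4, 0.2, -5.9]
gripper_width: 16.7
grip_force: 98.3
```

```bash
python3 - <<'E'
from h import *
import pickle
F=pickle.load(open('F0.pkl','rb'))
s=observe();tc=s['tcp_pos'];print(s['time'],tc,s['ft_force'],s['torque'],s['joint_pos'][5])
f=cam('side');t=cam('top')
print(proj(f,tc-[0,0,167]),proj(f,[560,-191.2,130]),proj(f,tc-[0,0,124]))
a=np.asarray(f['image'])[128:188,281:341,::-1]; b=np.asarray(F['side']['image'])[128:188,281:341,::-1]
# difference mask: shaft/socket
cv2.imwrite('pics/o1.png',np.hstack([cv2.resize(x,(400,400),interpolation=cv2.INTER_CUBIC) for x in(a,b)]))
w=cam('wrist');save(w,'w2.png')
print(go([560,-191.2,300],3.269))
E
```

```text
7.825 [ 560.60603591 -190.15798807  319.45735114] [-0.35286213  0.24302567 -5.85070044] [ 0.03498457 -0.00931519  0.04691021] -2.1511189412101572
(np.float64(311.71312055438005), np.float64(151.80887469259443)) (np.float64(311.6212671615985), np.float64(157.03520720591945)) (np.float64(312.50552284423685), np.float64(141.06435962102492))
[ 1.059 -0.446 20.547 -0.     0.    -0.   ]
```

View pics/o1.png

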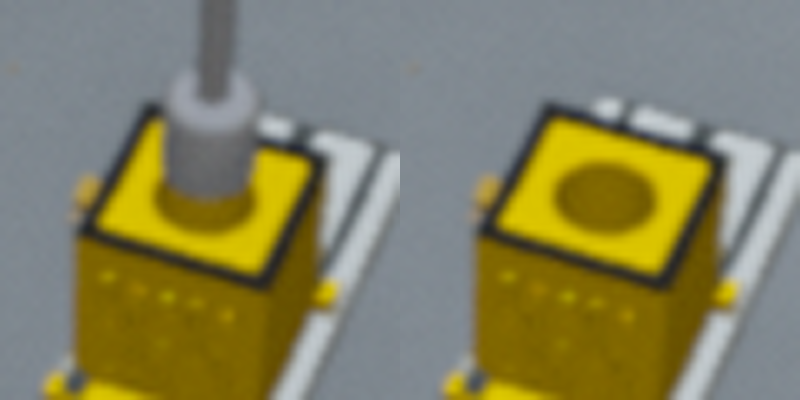

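The socket sits right above the bore: mouth column 311.8 against bore column 311.5. I'll lower it slowly into the mouth.

Request:
{"op": "apply_moves", "data": {
  "commands": [
    [0,-1,8,0,0,0,-1],
    [0,-1,13,0,0,0,-1],
    [0,-1,15,0,0,0,-1],
    [0,-1,17,0,0,0,-1],
    [0,-1,19,0,0,0,-1],
    [0,-1,21,0,0,0,-1],
    [0,-1,23,0,0,0,-1],
    [0,-1,25,0,0,0,-1]
  ]
}}

```text
time: 8.98
tcp_pos: [561.0, -192.3, 295.2]
ee_rot: [-0.198, 3.135, 0.0]
ft_force: [0.4, -0.7, -5.2]
gripper_width: 16.8
grip_force: 98.5
```

Request:
{"op": "apply_moves", "data": {
  "commands": [
    [0,0,4,0,0,0,-1],
    [0,0,9,0,0,0,-1],
    [0,0,14,0,0,0,-1],
    [0,0,19,0,0,0,-1],
    [0,0,24,0,0,0,-1],
    [0,0,29,0,0,0,-1],
    [0,0,34,0,0,0,-1],
    [0,0,39,0,0,0,-1],
    [0,0,44,0,0,0,-1],
    [0,0,49,0,0,0,-1],
    [0,0,53,0,0,0,-1],
    [0,0,55,0,0,0,-1]
  ]
}}

```text
time: 10.48
tcp_pos: [560.9, -192.2, 239.9]
ee_rot: [0.198, -3.135, -0.0]
ft_force: [-0.0, 0.0, -4.8]
gripper_width: 16.5
grip_force: 98.5
```

```bash
cat > st.py <<'E'
from h import *
s=observe();R=Ro.from_rotvec(s['ee_rot']).as_matrix();print(round(s['time'],2),s['tcp_pos'].round(2),s['ft_force'].round(2),s['torque'].round(3),'yaw',np.arctan2(R[1,0],R[0,0]).round(3),'j6',s['joint_pos'][5].round(3))
E
python3 st.py
```

```text
10.47 [ 560.88 -192.21  239.93] [-0.01  0.   -4.85] [-0.045  0.035 -0.018] yaw -3.015 j6 -2.153
```

Request:
{"op": "apply_moves", "data": {
  "commands": [
    [0,0,4,0,0,0,-1],
    [0,0,7,0,0,0,-1],
    [0,0,9,0,0,0,-1],
    [0,0,10,0,0,0,-1],
    [0,0,11,0,0,0,-1],
    [0,0,12,0,0,0,-1],
    [0,0,12,0,0,0,-1]
  ]
}}

```text
time: 11.35
tcp_pos: [561.0, -192.2, 228.2]
ee_rot: [0.198, -3.135, -0.0]
ft_force: [0.3, 0.2, -5.9]
gripper_width: 16.7
grip_force: 98.5
```

Request:
{"op": "apply_moves", "data": {
  "commands": [
    [0,0,0.5,0,0,0,-1],
    [0,0,1,0,0,0,-1],
    [0,0,1.5,0,0,0,-1],
    [0,0,1.5,0,0,0,-1]
  ]
}}

```text
time: 11.85
tcp_pos: [560.9, -192.2, 226.7]
ee_rot: [0.198, -3.135, -0.0]
ft_force: [0.4, 0.2, -4.8]
gripper_width: 16.9
grip_force: 98.4
```

Request:
{"op": "apply_moves", "data": {
  "commands": [
    [0,0,0.5,0,0,0,-1],
    [0,0,1,0,0,0,-1],
    [0,0,1.5,0,0,0,-1],
    [0,0,1.5,0,0,0,-1]
  ]
}}

```text
time: 12.35
tcp_pos: [561.3, -192.3, 226.1]
ee_rot: [-0.198, 3.134, -0.0]
ft_force: [-1.0, -0.0, -1.1]
gripper_width: 16.6
grip_force: 98.9
```

Request:
{"op": "apply_moves", "data": {
  "commands": [
    [0,0,0.5,0,0,0,-1],
    [0,0,1,0,0,0,-1],
    [0,0,1,0,0,0,-1]
  ]
}}

```text
time: 12.72
tcp_pos: [561.5, -192.4, 225.8]
ee_rot: [-0.198, 3.134, -0.001]
ft_force: [-0.9, 0.6, 5.4]
gripper_width: 16.7
grip_force: 99.9
```

Contact came at TCP z of about 226, as predicted for resting on the chamfer. I'll turn clockwise under light pressure to feel for the drop.

Request:
{"op": "apply_moves", "data": {
  "commands": [
    [0,0,0,0,0,0.05,-1],
    [0,0,0,0,0,0.1,-1],
    [0,0,0,0,0,0.15,-1],
    [0,0,0,0,0,0.2,-1],
    [0,0,0,0,0,0.25,-1],
    [0,0,0,0,0,0.3,-1],
    [0,0,0,0,0,0.35,-1]
  ]
}}

```text
time: 13.6
tcp_pos: [561.2, -192.7, 225.7]
ee_rot: [0.353, 3.121, -0.002]
ft_force: [-3.0, -0.8, 5.7]
gripper_width: 16.8
grip_force: 99.9
```

```bash
python3 st.py
```

```text
13.6 [ 561.2  -192.67  225.68] [-2.99 -0.75  5.67] [0.306 0.554 0.092] yaw 2.916 j6 -1.801
```

Request:
{"op": "apply_moves", "data": {
  "commands": [
    [0,0,0,0,0,0.05,-1],
    [0,0,0,0,0,0.1,-1],
    [0,0,0,0,0,0.15,-1],
    [0,0,0,0,0,0.2,-1],
    [0,0,0,0,0,0.25,-1],
    [0,0,0,0,0,0.3,-1]
  ]
}}

```text
time: 14.35
tcp_pos: [560.7, -191.9, 222.2]
ee_rot: [-0.815, -3.033, -0.001]
ft_force: [2.2, 0.6, -4.8]
gripper_width: 16.6
grip_force: 98.4
```

```bash
python3 st.py
```

```text
14.35 [ 560.69 -191.89  222.25] [ 2.23  0.6  -4.79] [ 0.147 -0.407  0.045] yaw 2.616 j6 -1.501
```

It dropped to z = 222 and the force went back to just the wrench's weight. I'll lower it the rest of the way.

Request:
{"op": "apply_moves", "data": {
  "commands": [
    [0,0,1,0,0,0,-1],
    [0,0,2,0,0,0,-1],
    [0,0,3,0,0,0,-1],
    [0,0,4,0,0,0,-1],
    [0,0,5,0,0,0,-1],
    [0,0,5,0,0,0,-1]
  ]
}}

```text
time: 15.1
tcp_pos: [561.1, -192.2, 219.6]
ee_rot: [0.813, 3.034, 0.0]
ft_force: [0.4, 2.2, 1.4]
gripper_width: 16.5
grip_force: 99.2
```

```bash
python3 st.py
```

```text
15.1 [ 561.08 -192.19  219.6 ] [0.4  2.18 1.39] [0.693 0.025 0.096] yaw 2.618 j6 -1.503
```

Request:
{"op": "apply_moves", "data": {
  "commands": [
    [0,0,0,0,0,-0.03,-1],
    [0,0,0.5,0,0,-0.06,-1],
    [0,0,1,0,0,-0.06,-1],
    [0,0,1,0,0,-0.06,-1]
  ]
}}

```text
time: 15.6
tcp_pos: [560.7, -192.2, 217.6]
ee_rot: [-0.722, -3.056, -0.0]
ft_force: [-0.0, 0.1, -5.0]
gripper_width: 16.6
grip_force: 98.3
```

```bash
python3 st.py
```

```text
15.6 [ 560.7  -192.2   217.62] [-0.01  0.11 -5.03] [ 0.376 -0.222 -0.052] yaw 2.678 j6 -1.563
```

Free again at z = 217.6, so backing the turn off slightly released the friction. Continuing down.

Request:
{"op": "apply_moves", "data": {
  "commands": [
    [0,0,1,0,0,0,-1],
    [0,0,2,0,0,0,-1],
    [0,0,3,0,0,0,-1],
    [0,0,4,0,0,0,-1],
    [0,0,4,0,0,0,-1]
  ]
}}

```text
time: 16.23
tcp_pos: [560.9, -192.2, 214.1]
ee_rot: [-0.722, -3.057, -0.0]
ft_force: [0.8, 1.2, -4.6]
gripper_width: 16.5
grip_force: 98.3
```

```bash
python3 st.py
```

```text
16.23 [ 560.85 -192.25  214.11] [ 0.82  1.16 -4.59] [ 0.378 -0.121 -0.052] yaw 2.678 j6 -1.563
```

Request:
{"op": "apply_moves", "data": {
  "commands": [
    [0,0,1,0,0,0,-1],
    [0,0,2,0,0,0,-1],
    [0,0,3,0,0,0,-1],
    [0,0,3.5,0,0,0,-1],
    [0,0,3.5,0,0,0,-1]
  ]
}}

```text
time: 16.85
tcp_pos: [561.1, -192.3, 211.2]
ee_rot: [0.722, 3.057, -0.0]
ft_force: [-0.9, 1.5, -2.0]
gripper_width: 16.7
grip_force: 98.7
```

```bash
python3 st.py
```

```text
16.85 [ 561.08 -192.32  211.23] [-0.9   1.47 -2.03] [0.487 0.063 0.029] yaw 2.678 j6 -1.563
```

The socket is home: z = 211.2, with light contact on the washer. Tightening clockwise now.

Request:
{"op": "apply_moves", "data": {
  "commands": [
    [0,0,0,0,0,0.06,-1],
    [0,0,0,0,0,0.13,-1],
    [0,0,0,0,0,0.2,-1],
    [0,0,0,0,0,0.27,-1],
    [0,0,0,0,0,0.34,-1],
    [0,0,0,0,0,0.41,-1],
    [0,0,0,0,0,0.45,-1]
  ]
}}

```text
time: 17.73
tcp_pos: [561.1, -192.4, 211.2]
ee_rot: [1.387, 2.819, -0.001]
ft_force: [-1.7, 2.0, -2.5]
gripper_width: 16.5
grip_force: 98.8
```

```bash
python3 st.py
```

```text
17.73 [ 561.07 -192.38  211.22] [-1.67  1.96 -2.54] [0.405 0.137 0.332] yaw 2.227 j6 -1.112
```

Request:
{"op": "apply_moves", "data": {
  "commands": [
    [0,0,0,0,0,0.04,-1],
    [0,0,0,0,0,0.08,-1],
    [0,0,0,0,0,0.12,-1]
  ]
}}

```text
time: 18.1
tcp_pos: [561.0, -192.4, 211.3]
ee_rot: [1.553, 2.73, -0.001]
ft_force: [-1.1, 1.0, -2.8]
gripper_width: 16.8
grip_force: 98.8
```

```bash
python3 st.py
```

```text
18.1 [ 561.05 -192.44  211.26] [-1.06  1.04 -2.83] [0.354 0.139 0.318] yaw 2.107 j6 -0.992
```

Request:
{"op": "apply_moves", "data": {
  "commands": [
    [0,0,0,0,0,0.04,-1],
    [0,0,0,0,0,0.08,-1],
    [0,0,0,0,0,0.12,-1]
  ]
}}

```text
time: 18.48
tcp_pos: [561.0, -192.5, 211.2]
ee_rot: [1.713, 2.633, -0.001]
ft_force: [-0.8, 2.4, -2.9]
gripper_width: 16.3
grip_force: 98.8
```

```bash
python3 st.py
```

```text
18.48 [ 560.99 -192.47  211.19] [-0.83  2.36 -2.91] [0.256 0.13  0.503] yaw 1.988 j6 -0.872
```

Request:
{"op": "apply_moves", "data": {
  "commands": [
    [0,0,0,0,0,0.02,-1],
    [0,0,0,0,0,0.04,-1]
  ]
}}

```text
time: 18.73
tcp_pos: [561.0, -192.5, 211.2]
ee_rot: [1.764, 2.599, -0.001]
ft_force: [-0.9, 0.6, -2.3]
gripper_width: 16.9
grip_force: 99.3
```

```bash
python3 st.py
```

```text
18.73 [ 561.04 -192.45  211.2 ] [-0.91  0.61 -2.34] [0.177 0.243 1.013] yaw 1.949 j6 -0.833
```

Request:
{"op": "apply_moves", "data": {
  "commands": [
    [0,0,0,0,0,0.015,-1],
    [0,0,0,0,0,0.015,-1]
  ]
}}

```text
time: 18.98
tcp_pos: [561.1, -192.4, 211.2]
ee_rot: [1.784, 2.585, -0.001]
ft_force: [-1.0, 0.8, -1.0]
gripper_width: 16.3
grip_force: 99.5
```

```bash
python3 st.py
```

```text
18.98 [ 561.06 -192.45  211.2 ] [-0.98  0.83 -1.03] [0.203 0.438 1.084] yaw 1.934 j6 -0.818
```

The torque climbed steeply to 1.1 N m, so the nut is solid. I'll back off to centre the slack, then lift.

Request:
{"op": "apply_moves", "data": {
  "commands": [
    [0,0,0,0,0,-0.04,-1],
    [0,0,0,0,0,-0.09,-1],
    [0,0,-1,0,0,-0.09,-1],
    [0,0,-3,0,0,-0.09,-1],
    [0,0,-5,0,0,-0.09,-1]
  ]
}}

```text
time: 19.6
tcp_pos: [560.8, -192.2, 214.9]
ee_rot: [-1.668, -2.661, -0.0]
ft_force: [0.6, -0.1, -6.5]
gripper_width: 16.6
grip_force: 98.0
```

```bash
python3 st.py
```

```text
19.6 [ 560.76 -192.19  214.94] [ 0.62 -0.13 -6.53] [ 0.026 -0.257  0.076] yaw 2.022 j6 -0.907
```

Almost no friction. Lifting out.

Request:
{"op": "apply_moves", "data": {
  "commands": [
    [0,0,-3,0,0,0,-1],
    [0,0,-7,0,0,0,-1],
    [0,0,-12,0,0,0,-1],
    [0,0,-20,0,0,0,-1],
    [0,0,-30,0,0,0,-1],
    [0,0,-40,0,0,0,-1],
    [0,0,-52,0,0,0,-1],
    [0,0,-65,0,0,0,-1],
    [0,0,-80,0,0,0,-1],
    [0,0,-100,0,0,0,-1],
    [0,0,-117,0,0,0,-1],
    [0,0,-117,0,0,0,-1]
  ]
}}

```text
time: 21.1
tcp_pos: [561.8, -192.7, 335.8]
ee_rot: [1.665, 2.659, 0.001]
ft_force: [-0.4, -1.2, -4.9]
gripper_width: 16.7
grip_force: 98.5
```

```bash
python3 st.py; python3 w.py w3; python3 - <<'E'
from h import *
print(go([540.6,138.0,331],2.022),go([540.6,138.0,331],3.269))
E
```

```text
21.1 [ 561.83 -192.68  335.79] [-0.43 -1.22 -4.86] [ 0.035 -0.028  0.036] yaw 2.023 j6 -0.908
[ 561.30539402 -192.44324958  334.06138515] [ 528.06667514 -123.19525192  457.19837866]
[3.06310e+02 1.25689e+02 2.72600e+00 1.00000e-03 2.00000e-03 1.00000e-03] [ 3.06310e+02  1.25689e+02  2.72600e+00  0.00000e+00  2.00000e-03
 -1.24600e+00]
```

Request:
{"op": "apply_moves", "data": {
  "commands": [
    [15,6,0,0,0,-0.1,-1],
    [50,21,0,0,0,-0.22,-1],
    [95,39,0,0,0,-0.36,-1],
    [140,57,0,0,0,-0.5,-1],
    [185,76,0,0,0,-0.66,-1],
    [230,94,0,0,0,-0.82,-1],
    [265,109,0,0,0,-0.98,-1],
    [290,119,0,0,0,-1.12,-1],
    [303,124,1,0,0,-1.22,-1],
    [306,126,3,0,0,-1.246,-1],
    [306,126,3,0,0,-1.246,-1]
  ]
}}

```text
time: 22.52
tcp_pos: [540.4, 137.7, 328.7]
ee_rot: [0.198, -3.134, 0.001]
ft_force: [-0.2, -0.0, -5.0]
gripper_width: 16.5
grip_force: 98.4
```

```bash
python3 st.py; python3 w.py w4; python3 - <<'E'
from h import *
import pickle
f=cam('side');t=cam('top');s1=pickle.load(open('s1.pkl','rb'));F=pickle.load(open('F0.pkl','rb'))
tc=observe()['tcp_pos'];print(proj(f,tc-[0,0,167]),proj(f,[540,137.5,60]))
a=np.asarray(f['image'])[198:278,247:307,::-1]
b=cv2.imread('pics/w4.png')[100:400]
W=np.zeros((560,800,3),np.uint8);W[:533,:400]=cv2.resize(a,(400,533),interpolation=cv2.INTER_CUBIC);W[:214,400:]=cv2.resize(b,(400,214))
cv2.imwrite('pics/w4all.png',W)
E
```

```text
22.52 [540.39 137.74 328.74] [-0.23 -0.03 -5.02] [-0.034 -0.057 -0.01 ] yaw -3.015 j6 -1.581
[540.5388294  137.49105456 329.10056274] [464.67195298 128.24226386 450.57325676]
(np.float64(277.2579078066633), np.float64(237.94065545346413)) (np.float64(277.6441946461991), np.float64(260.1377943538108))
```

View pics/w4all.png

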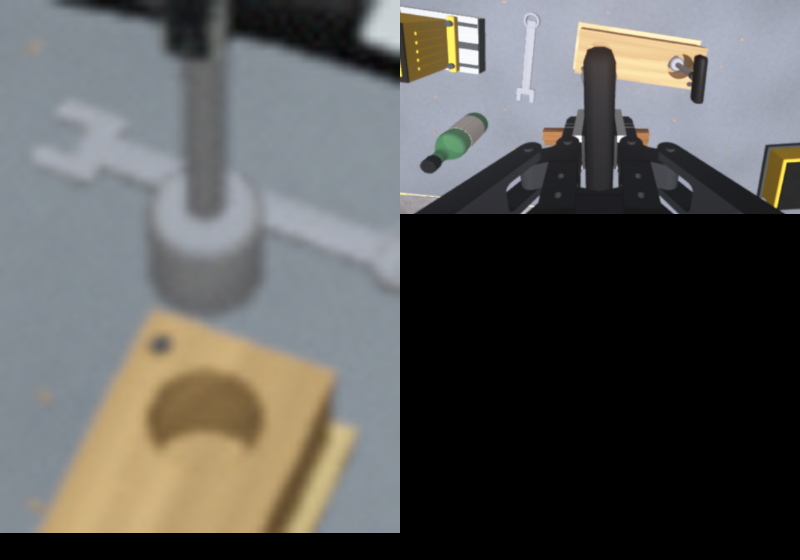

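The hole (crop centre 205,416) lines up with the socket (crop column 206.5), and the handle has not slipped. Lowering.

Request:
{"op": "apply_moves", "data": {
  "commands": [
    [0,0,8,0,0,0,-1],
    [0,0,20,0,0,0,-1],
    [-0.5,0.5,35,0,0,0,-1],
    [-0.5,0.5,50,0,0,0,-1],
    [-0.5,0.5,65,0,0,0,-1],
    [-0.5,0.5,78,0,0,0,-1],
    [-0.5,0.5,87,0,0,0,-1],
    [-0.5,0.5,92,0,0,0,-1],
    [-0.5,0.5,94,0,0,0,-1],
    [-0.5,0.5,95,0,0,0,-1],
    [-0.5,0.5,95,0,0,0,-1]
  ]
}}

```text
time: 24.05
tcp_pos: [541.3, 138.6, 235.2]
ee_rot: [-0.2, 3.134, 0.0]
ft_force: [0.2, -0.6, -5.0]
gripper_width: 17.0
grip_force: 98.4
```

```bash
python3 st.py
```

```text
24.05 [541.31 138.62 235.25] [ 0.24 -0.64 -5.03] [ 0.049 -0.066  0.007] yaw -3.014 j6 -1.58
```

Request:
{"op": "apply_moves", "data": {
  "commands": [
    [0,0,1,0,0,0,-1],
    [0,0,2.5,0,0,0,-1],
    [0,0,4,0,0,0,-1],
    [0,0,5.5,0,0,0,-1],
    [0,0,7,0,0,0,-1],
    [0,0,8,0,0,0,-1],
    [0,0,9,0,0,0,-1],
    [0,0,9,0,0,0,-1]
  ]
}}

```text
time: 25.05
tcp_pos: [541.1, 138.6, 225.7]
ee_rot: [0.2, -3.135, -0.0]
ft_force: [0.1, -0.6, -5.0]
gripper_width: 16.4
grip_force: 98.4
```

```bash
python3 st.py
```

```text
25.05 [541.06 138.59 225.71] [ 0.14 -0.62 -4.95] [ 0.032 -0.052  0.012] yaw -3.014 j6 -1.581
```

Request:
{"op": "apply_moves", "data": {
  "commands": [
    [0,0,1.5,0,0,0,-1],
    [0,0,4,0,0,0,-1],
    [0,0,8,0,0,0,-1],
    [0,0,12,0,0,0,-1],
    [0,0,16,0,0,0,-1],
    [0,0,20,0,0,0,-1],
    [0,0,24,0,0,0,-1],
    [0,0,28,0,0,0,-1],
    [0,0,32,0,0,0,-1],
    [0,0,36,0,0,0,-1],
    [0,0,40,0,0,0,-1],
    [0,0,43,0,0,0,-1]
  ]
}}

```text
time: 26.55
tcp_pos: [541.0, 138.6, 182.5]
ee_rot: [0.2, -3.135, 0.0]
ft_force: [-0.1, 0.1, -5.2]
gripper_width: 17.1
grip_force: 98.4
```

```bash
python3 st.py
```

```text
26.55 [541.03 138.58 182.48] [-0.13  0.08 -5.19] [0.042 0.022 0.054] yaw -3.014 j6 -1.581
```

Request:
{"op": "apply_moves", "data": {
  "commands": [
    [0,0,1,0,0,0,-1],
    [0,0,2,0,0,0,-1],
    [0,0,3,0,0,0,-1],
    [0,0,4,0,0,0,-1],
    [0,0,4.5,0,0,0,-1],
    [0,0,4.5,0,0,0,-1]
  ]
}}

```text
time: 27.3
tcp_pos: [541.1, 138.6, 178.3]
ee_rot: [-0.2, 3.135, 0.0]
ft_force: [0.2, -0.6, -4.4]
gripper_width: 16.8
grip_force: 98.4
```

```bash
python3 st.py
```

```text
27.3 [541.11 138.63 178.34] [ 0.23 -0.6  -4.45] [0.031 0.029 0.051] yaw -3.014 j6 -1.58
```

Request:
{"op": "apply_moves", "data": {
  "commands": [
    [0,0,0.5,0,0,0,-1],
    [0,0,1,0,0,0,-1],
    [0,0,1,0,0,0,-1]
  ]
}}

```text
time: 27.68
tcp_pos: [541.4, 138.6, 178.2]
ee_rot: [-0.2, 3.134, 0.0]
ft_force: [-1.4, -0.5, 0.2]
gripper_width: 16.5
grip_force: 98.9
```

```bash
python3 st.py
```

```text
27.68 [541.41 138.64 178.19] [-1.39 -0.54  0.15] [-0.011  0.297 -0.004] yaw -3.014 j6 -1.58
```

It is resting on the floor of the hole, with its weight carried. Opening and retreating.

Request:
{"op": "apply_moves", "data": {
  "commands": [
    [0,0,0,0,0,0,-0.5],
    [0,0,0,0,0,0,-0.2],
    [0,0,0,0,0,0,0.2],
    [0,0,0,0,0,0,0.6],
    [0,0,0,0,0,0,1],
    [0,0,0,0,0,0,1],
    [0,0,-10,0,0,0,1],
    [0,0,-30,0,0,0,1],
    [0,0,-60,0,0,0,1],
    [0,0,-90,0,0,0,1],
    [0,0,-110,0,0,0,1],
    [0,0,-110,0,0,0,1]
  ],
  "force": 20
}}

```text
time: 29.18
tcp_pos: [542.1, 138.7, 290.3]
ee_rot: [-0.199, 3.13, 0.0]
ft_force: [-0.5, -0.5, 0.6]
gripper_width: 85.2
grip_force: 0.0
```

```bash
python3 st.py; python3 w.py e1; python3 - <<'E'
from h import *
f=cam('side')
W=np.hstack([cv2.resize(np.asarray(f['image'])[200:350,215:365,::-1],(400,400)),cv2.resize(cv2.imread('pics/e1.png'),(400,400))])
cv2.imwrite('pics/e1all.png',W)
E
```

```text
29.18 [542.12 138.74 290.33] [-0.48 -0.51  0.65] [ 0.012  0.036 -0.025] yaw -3.014 j6 -1.58
[541.36988582 138.63833108 288.19903166] [465.61292097 129.01107633 411.63934063]
```

View pics/e1all.png

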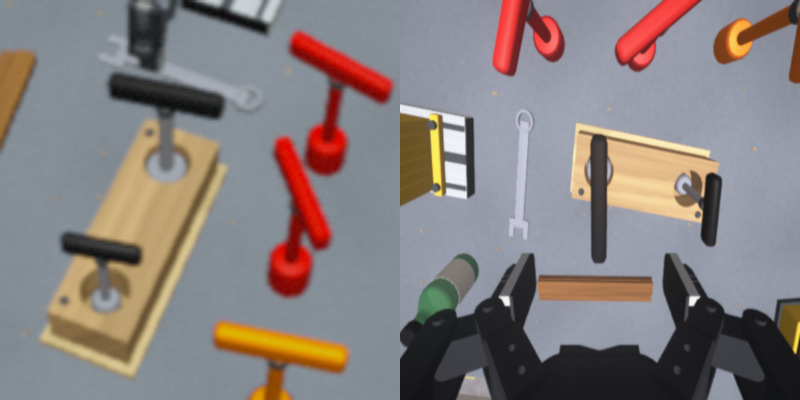

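The wrench stands upright and seated in its hole (crop (167,168)). The gripper is clear and nothing else has moved. Handing in.

```bash
python3 -c "
from plant import finish_job
print(finish_job())"
```

```text
the job is handed in; nothing more can be done
None
```

The job is handed in at about 29 s, with no verdict returned: the nut came up solid at about 1.1 N m (below the 1.6 N m stud limit), and the large wrench stands upright in its rack hole with the gripper clear.

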